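# Seat a bar in the drilling jig and lock the toggle clamp

### The arm

A 6-joint arm with a two-finger parallel gripper is mounted at the origin on the work surface; the furniture and walls round the work are solid. World frame = base frame: x ahead of the robot, y to its left, z up, the work surface at z = 0. Lengths are in m, angles in rad, forces in N, time in s.
With the tool pointing down it reaches from about 0.25 to 0.775 m from the base axis. Payload 4 kg.
Tool frame: the origin (TCP) lies midway between the tips of the shut fingers; the grasp point (between the pads) lies 19 mm behind it (robot.pinch_z is the distance from the TCP to the grasp point, in m); x points along the fingers, y is the direction in which the jaws open and shut, and the axes are right-handed (so a half turn about x gives the same grasp; the last joint's range is limited). The gripper opens to 94 mm and grips with 3 to 60 N. Pads are 16 mm wide; open, the fingers measure 119 mm over their backs; the gripper's body (75 mm by 177 mm) begins 78 mm behind the grasp point.
Start: joints at [1.157, 0.087, 1.371, -0, 1.684, -0.103], TCP at [0.168, 0.524, 0.206] pointing down, gripper open.
Joint ranges: [-3.1, 3.1], [-0.76, 2.03], [0.27, 2.55], [-1.08, 4.22], [0.17, 2.65], [-2.57, 2.57]. Speed limits (rad/s): [2.79, 2.79, 3.14, 3.14, 3.14, 3.14].

### API

Orientations are given as [roll, pitch, yaw] about the fixed x, y, z axes, in that order (R = Rz(yaw) Ry(pitch) Rx(roll)).
In Python, from bench import robot, imaging gives the robot as it stands. The module is installed in compiled form; this text tells all that it offers.
- The arm moves only by the tool drive_tool, never from a script. Its argument "commands" is a list that holds one entry, the list of rows, each a list of 4 numbers: the shift along the tool's x, y, z as a fraction of full scale, then the turn about the tool's x as a fraction of full scale. A call has 1 to 20 rows; each row shifts and turns the commanded pose from where the row before left it, along the tool's axes as they then stand; what a row does not reach is not made up. Full scale, the value 1, is 0.25 m for a shift and 360 degrees for a turn. A row lasts 1/10 s, in which the tool goes at most 50 mm and 8.59 degrees, less where a joint would pass 70% of its speed; a pose out of reach is approached as far as the arm can. A call with a number of a shift or a turn outside -1 to 1 is refused whole. A call with a gripper value outside its range is refused whole. "grip" is the opening, from 0 (shut) to 1 (fully open), set as the call begins (left out, the last holds). The fingers move at their own pace and stop on an object; the grip force is fixed at half the most. Time passes only in rows, so rows that do not move let the fingers close. It gives the time, the measured TCP pose, the force and the opening at its end, in the units of the state.
- robot.get_obs(): the state, without advancing time (a new reading comes with each control period).
- imaging.snapshot(name): name is "side" or "top"; returns a dict with "pixels" (480x640x3 uint8, red, green, blue), "z_map" (480x640 float32, m along the optical axis (not along the pixel's ray), 0 where there is no reading), "mtx" (3x3 intrinsics, pixels), "extrinsics" (4x4, takes a point from world to camera coordinates). Camera axes: x right, y up, looking along -z (the intrinsics and any distortion apply to the point x, -y, -z); pixel columns grow to the right and rows downward; lengths in m; the calibration is good to about 2 mm. A picture is of the moment at which its call begins.
- robot.close_job(): hands the job in, once; it reports no verdict.
The state is a dict: "time": time; "joint_positions": joint angles; "qvel": joint speeds; "joint_torque": joint torques, N m; "tool_pos": TCP position; "ee_rot": TCP orientation; "wrist_force": force on the tool from outside, world axes, zero at the start; "wrist_torque": the same for the moment, N m; "width": finger opening in m.
Only numpy, scipy, OpenCV 4.12 (cv2) and the standard library are available. Lean on these libraries where they do the work, as an engineer would, in place of code of your own. Each camera call takes 0.05 s, during which the arm holds its last target.

### The job

Gently push the square wooden bar lying in the drilling jig along its channel until its end is fully home against the end stop, then push the toggle clamp's lever over, past its dead point, until it snaps into lock and the clamp presses the bar against the fence. Only push: do not grip the bar or lift it off the jig, and leave the other things on the bench and on the jig where they are.

Things in the scene. Friction and masses are not known exactly. Their poses are not given: they have to be found in the camera images.
- jig: Drilling jig fixed to the bench, at varying place and yaw: plywood board 12 mm thick. Origin on the bench under the board; x points across the bar channel (from the toggle clamp to the fence), y along the channel towards the end stop, z up. The board spans x -120..+90, y -165..+95 mm. The clamp body fills x -85..0, y -25..+25 mm, top 45 mm above the bench.
- stop_face (a point): Point on the end stop's face (jig x +50, y +75 mm, 27.5 mm above the bench) that the end of the bar must meet; axes as the jig's. The channel to it is 36 mm wide between fence (face at x +65.5, from y -35 to +95, top 42 mm above the bench) and guide strip (face at x +29.5, y -35..+75, top 22 mm). At y < -35 mm nothing stands beside the bar.
- bar_head (a point): Centre of the bar's end face that meets the stop. The bar: a loose square timber 31 x 31 x 165 mm, about 75 g, lying on the board along the jig's y, its top 43 mm above the bench. At the start this end is 25 to 60 mm short of the stop. Axes: y along the bar, out of this end; z up.
- bar_tail (a point): Centre of the bar's other end face, the one to push against, 165 mm from bar_head, 27.5 mm above the bench. Axes as bar_head (the push goes along +y). At the start it lies 115 to 150 mm on the -y side of the jig's origin, and 90 mm when the bar is home.
- lever_pivot (a point): Axis of the lever's hinge on the clamp, at jig x = -62, y = 0 mm, 34 mm above the bench; the hinge axis is parallel to the jig's y. Axes as those of the jig.
- lever_grip (a point): Point on the middle line of the lever's black grip, 85 mm from the pivot. The lever is a round rod 115 mm long from the pivot, 10 mm thick, with a grip 18 mm thick over its last 66 mm. It swings in the jig's x-z plane.
- lever (a joint): Toggle lever angle, rad. 0: open, leaning back 40 deg from upright to the jig's -x; starts at 0 to 0.12, stays where left. Grows as it is pushed towards +x (upright 0.70). From about 0.9 the pad presses the bar and the lever is stiffer (under 8 N at the grip); dead point 1.40 (40 deg to +x); past it the lever snaps by itself to its stop at 1.65 (54 deg), locked.
- pad: Round rubber pad, 18 mm across, on the spring plunger of the clamp, 34 mm above the bench; the origin is at the centre of its front face. It advances about 30 mm along the jig's +x as the lever is pushed over and presses the side of the bar.
- bar: The same square bar; its origin is the centre of its underside, z up, y along its length. It must stay lying on the jig's board.
- small_block: Bystander: 28 mm wooden cube lying on the jig's board in its front left corner; origin at the centre of its underside. Not to be disturbed.
- stick: Bystander: short stick 22 x 110 x 20 mm on the bench beside the jig, beyond the end stop; origin at the centre of its underside. Not to be disturbed.
- tape_measure: Bystander: tape measure 94 x 139 x 41 mm at the left; origin at the centre of its underside. Not to be disturbed.
- wax_tin: Bystander: round tin 69 mm across, 59 mm high, at the right; origin at the centre of its underside. Not to be disturbed.
- pencil: Bystander: pencil 174 mm long lying on the bench along the right side of the jig, from its front corner; origin at the centre of its underside. Not to be disturbed.
- sanding_block: Bystander: sanding block 60 x 97 x 26 mm at the right; origin at the centre of its underside. Not to be disturbed.
Mind the look-alikes: they are no part of the job. What is shaped like the bar but orange is not meant.

How it is judged:
By the outcome, as a careful person would: the job done as asked, in the order asked, and still so for the second after the job is handed in, with the robot touching nothing.
It also fails if it takes over 45 s, if anything falls off the work surface, if the arm or the gripper's body presses on something with over 40 N, if the wrist force passes 120 N, or if a joint passes its speed limit or range.

## Working session

There is one attempt and no reset: what is moved stays moved. The work goes in short steps, Python scripts to look and compute and a tool call to move; the robot and the scene stay as the last step left them, time stands still between calls to the robot, and variables do not carry over. Pictures are saved under pics/ and viewed, and the job is handed in when it is done.

Besides the shell and the picture viewer there is one more tool, called after "Request:" by a JSON object that holds its "api" and its "payload", one argument or row to a line. drive_tool: Moves the arm, as the interface text tells. Shift numbers are shares of 0.25 m and turn numbers shares of 360 degrees, none past 1 either way. Its arguments: {"type":"object","properties":{"commands":{"type":"array","items":{"type":"array","items":{"type":"array","items":{"type":"number","minimum":-1,"maximum":1}}}},"grip":{"type":"number"}},"required":["commands"]}

```bash
mkdir -p pics; python3 - <<'E'
from bench import robot, imaging
import cv2,numpy as np
o=robot.get_obs()
print({k:np.round(v,3) for k,v in o.items()})
for n in("top","side"):
    s=imaging.snapshot(n); cv2.imwrite(f"pics/{n}0.png",s["pixels"][:,:,::-1]); np.savez(f"{n}0.npz",**s)
    print(n,s["mtx"],np.round(s["extrinsics"],3),s.keys(),(s["z_map"]>0).mean())
E
```

```text
{'time': np.float64(0.0), 'joint_positions': array([ 1.157,  0.088,  1.372, -0.   ,  1.684, -0.103]), 'qvel': array([ 0.   , -0.002, -0.   , -0.001, -0.002, -0.001]), 'joint_torque': array([-2.0000e-03, -3.4017e+01, -3.0243e+01,  7.2000e-02,  3.3000e-02,
       -0.0000e+00]), 'tool_pos': array([0.168, 0.523, 0.204]), 'ee_rot': array([-1.645,  1.569, -1.956]), 'wrist_force': array([ 0.447, -0.469,  0.179]), 'wrist_torque': array([ 0.015, -0.008, -0.008]), 'width': np.float64(0.094)}
top [[552.20366685   0.         319.03350167]
 [  0.         552.20366685 236.13930119]
 [  0.           0.           1.        ]] [[ 0.013 -1.     0.005  0.005]
 [ 0.999  0.013  0.052 -0.485]
 [-0.052  0.005  0.999 -1.381]
 [ 0.     0.     0.     1.   ]] dict_keys(['pixels', 'z_map', 'mtx', 'extrinsics']) 0.99595703125
side [[437.33927485   0.         319.73411556]
 [  0.         437.33927485 236.51204652]
 [  0.           0.           1.        ]] [[ 0.942 -0.335  0.008 -0.469]
 [ 0.193  0.56   0.806 -0.181]
 [-0.274 -0.758  0.592 -0.964]
 [ 0.     0.     0.     1.   ]] dict_keys(['pixels', 'z_map', 'mtx', 'extrinsics']) 0.9959309895833334
```

View pics/top0.png

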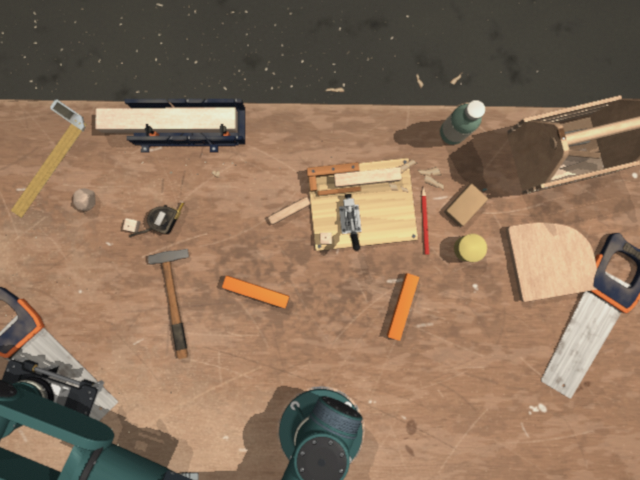

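View pics/side0.png

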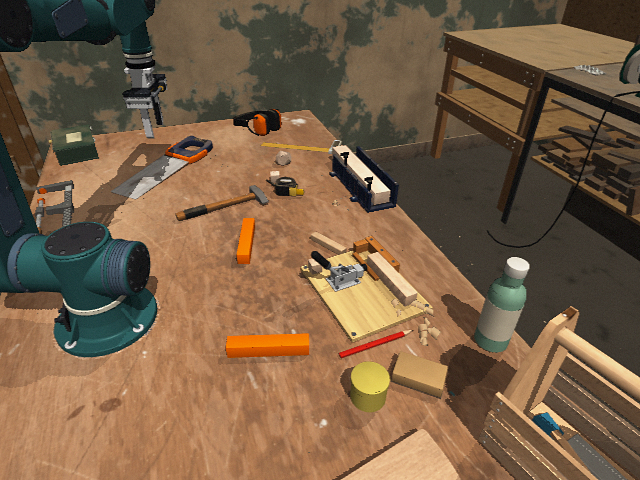

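```bash
python3 - <<'E'
import cv2
a=cv2.imread("pics/top0.png")[140:270,255:435]; cv2.imwrite("pics/top0c.png",cv2.resize(a,None,fx=4.4,fy=4.4,interpolation=cv2.INTER_CUBIC))
a=cv2.imread("pics/side0.png")[220:350,290:450]; cv2.imwrite("pics/side0c.png",cv2.resize(a,None,fx=4.6,fy=4.6,interpolation=cv2.INTER_CUBIC))
E
```

```text
(no output)
```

View pics/top0c.png

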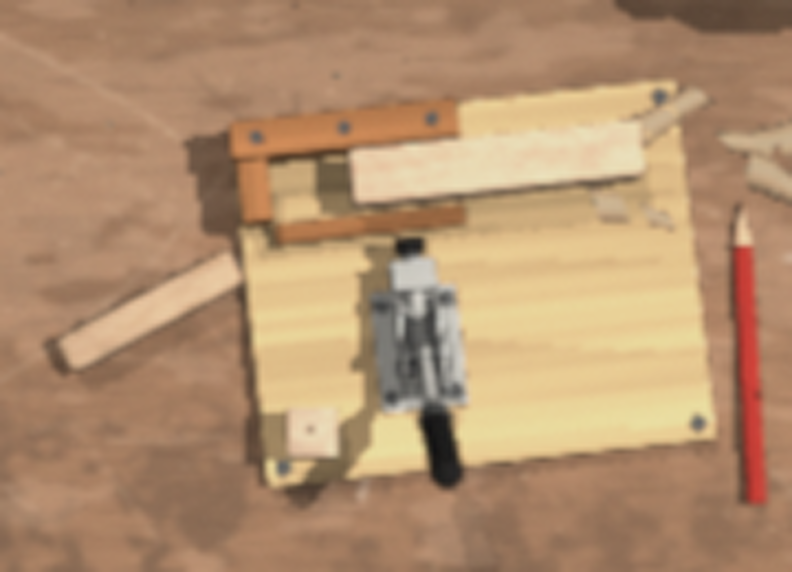

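View pics/side0c.png

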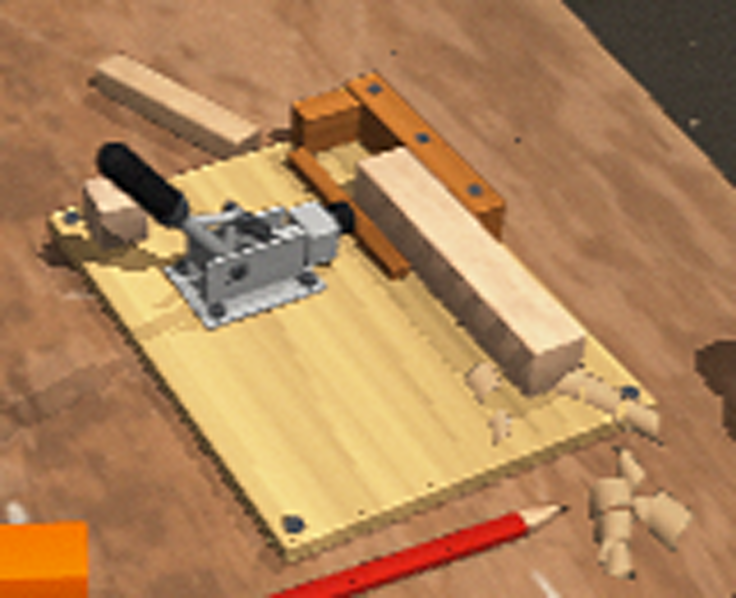

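```bash
cat > h.py <<'E'
import numpy as np,cv2
from scipy.optimize import least_squares
def ray(s,u,v,z):
    K=s["mtx"];E=s["extrinsics"];R=E[:3,:3];t=E[:3,3]
    d=np.array([(u-K[0,2])/K[0,0],-(v-K[1,2])/K[1,1],-1.0])
    C=-R.T@t; D=R.T@d
    return C+D*(z-C[2])/D[2]
def proj(s,p):
    q=s["extrinsics"]@np.append(p,1); K=s["mtx"]
    return np.array([K[0,0]*q[0]/-q[2]+K[0,2],K[1,1]*-q[1]/-q[2]+K[1,2]])
T=lambda c:(255+c[0]/4.4-.4,140+c[1]/4.4-.4)
S=lambda c:(290+c[0]/4.6-.4,220+c[1]/4.6-.4)
E
python3 - <<'E'
from h import *
t=dict(np.load("top0.npz"));s=dict(np.load("side0.npz"))
J=[(-120,95),(-120,-165),(90,-165)]
ct=[(268,487),(715,438),(676,82)]
cs=[(55,213),(287,550),(655,402)]
P=[ray(t,*T(c),.012)[:2] for c in ct]; Q=[ray(s,*S(c),.012)[:2] for c in cs]
print(np.round(P,4),np.round(Q,4))
def fit(J,P):
    J=np.array(J)/1000
    f=lambda p:((np.c_[np.cos(p[2])*J[:,0]-np.sin(p[2])*J[:,1],np.sin(p[2])*J[:,0]+np.cos(p[2])*J[:,1]]+p[:2])-P).ravel()
    r=least_squares(f,[.5,0,0]);return r.x,np.round(r.fun*1000,1)
print(fit(J,P));print(fit(J,Q));x,_=fit(J+J,np.array(P+Q));print(x,fit(J+J,np.array(P+Q))[1],np.degrees(x[2]))
c,sn=np.cos(x[2]),np.sin(x[2])
inv=lambda w:np.array([[c,sn],[-sn,c]])@(w[:2]-x[:2])*1000
print("top bar corners",[np.round(inv(ray(t,*T(k),.043)),1) for k in[(350,150),(354,204),(640,122),(645,175)]])
print("side bar",[np.round(inv(ray(s,*S(k),.043)),1) for k in[(357,162),(402,147),(530,358),(585,340)]])
# fence top ends
print("fence top",[np.round(inv(ray(t,*T(k),.042)),1) for k in[(231,123),(458,98),(458,134),(268,157),(270,222)]])
print("block",[np.round(inv(ray(t,*T(k),.040)),1) for k in[(288,408),(340,458)]])
# lever tip
def two(a,b):
    def ln(s,u,v):
        p=ray(s,u,v,0);q=ray(s,u,v,.2);return p,(q-p)/np.linalg.norm(q-p)
    p,d=ln(t,*a);q,e=ln(s,*b)
    k=np.linalg.lstsq(np.c_[d,-e],q-p,rcond=None)[0];A=p+d*k[0];B=q+e*k[1];return (A+B)/2,np.linalg.norm(A-B)
for a,b in[((447,475),(113,157)),((434,415),(178,212))]:
    m,g=two(T(a),S(b));print("lever",inv(m),m[2],g)
E
```

```text
[[ 0.4496  0.0196]
 [ 0.481  -0.2368]
 [ 0.687  -0.2135]] [[ 0.4557  0.0184]
 [ 0.4831 -0.24  ]
 [ 0.6894 -0.2138]]
(array([ 0.57971238, -0.05995754,  0.11667294]), array([-0.1,  0.8, -1.2, -1. ,  1.3,  0.2]))
(array([ 0.58368575, -0.0617011 ,  0.11168117]), array([-1.8,  0.9, -0.3,  1. ,  2.1, -1.9]))
[ 0.58169893 -0.06082893  0.11418015] [ 2.1  0.3  0.3 -1.6  2.9 -1.  -4.   1.5 -1.8  1.6  0.5 -0.7] 6.542040847190304
top bar corners [array([61.7, 29.7]), array([30.9, 30.6]), array([  61.1, -135.1]), array([  30.8, -134.6])]
side bar [array([33.3, 27.8]), array([62.2, 28.5]), array([  30.2, -137.1]), array([  61.5, -138.4])]
fence top [array([83.9, 95. ]), array([ 85.2, -34.2]), array([ 64.8, -32.1]), array([62.5, 76.1]), array([25.7, 78.8])]
block [array([-79.8,  79.3]), array([-110.7,   53.1])]
lever [-1.27141154e+02 -1.17143017e-01] 0.1215704337706987 0.002549484143047676
lever [-92.04002799  -0.28567742] 0.07464672595836189 0.003680500328828125
```

```bash
python3 - <<'E'
from h import *
t=dict(np.load("top0.npz"))
z=t["z_map"];v,u=np.mgrid[:480,:640];K=t["mtx"];E=t["extrinsics"]
c=np.stack([(u-K[0,2])/K[0,0]*z,-(v-K[1,2])/K[1,1]*z,-z],-1)
w=(c-E[:3,3])@E[:3,:3]
W=w[90:160,420:500].reshape(-1,3);W=W[W[:,2]>.03]
print("bottle",W.min(0),W.max(0),np.median(W,0))
x=np.array([.5815,-.061,.114]);d=w[...,:2]-x[:2];cc,s=np.cos(x[2]),np.sin(x[2])
j=np.stack([cc*d[...,0]+s*d[...,1],-s*d[...,0]+cc*d[...,1]],-1)*1000
m=(j[...,1]<-140)&(j[...,1]>-300)&(abs(j[...,0]-40)<140)&(w[...,2]>.014)
for a,b in zip(j[m][::12],w[m][::12]):print(np.round(a),round(b[2],3),end=';')
R=lambda jx,jy:(x[0]+(cc*jx-s*jy)/1000,x[1]+(s*jx+cc*jy)/1000)
cur=np.array([.168,.5235]);d=cur-x[:2]
print("\ncur in jig",cc*d[0]+s*d[1],-s*d[0]+cc*d[1])
print(R(46,-175))
E
```

```text
bottle [ 0.41230342 -0.36161121  0.03021981] [0.78932824 0.01786362 1.40475212] [ 0.74517284 -0.31579852  0.15271546]
[ 164. -281.] 0.212;[ 161. -289.] 0.21;[ 159. -288.] 0.211;[ 157. -273.] 0.216;[ 176. -274.] 0.144;[ 154. -280.] 0.214;[ 170. -271.] 0.154;[ 152. -280.] 0.213;[ 169. -271.] 0.152;[ 150. -280.] 0.213;[ 165. -270.] 0.156;[ 148. -279.] 0.215;[ 166. -265.] 0.149;[ 146. -273.] 0.213;[ 167. -261.] 0.138;[ 146. -268.] 0.207;[ 143. -292.] 0.211;[ 156. -271.] 0.165;[ 141. -283.] 0.212;[ 159. -262.] 0.149;[ 141. -271.] 0.209;[ 138. -296.] 0.211;[ 152. -269.] 0.161;[ 137. -281.] 0.211;[ 159. -256.] 0.135;[ 143. -268.] 0.188;[ 134. -286.] 0.214;[ 151. -258.] 0.153;[ 136. -270.] 0.202;[ 132. -294.] 0.211;[ 146. -262.] 0.162;[ 131. -273.] 0.211;[ 159. -255.] 0.109;[ 143. -268.] 0.163;[ 129. -281.] 0.208;[ 148. -254.] 0.138;[ 136. -270.] 0.177;[ 126. -287.] 0.208;[ 141. -257.] 0.158;[ 130. -275.] 0.189;[ 157. -255.] 0.09;[ 137. -263.] 0.16;[ 128. -282.] 0.188;[ 144. -254.] 0.128;[ 134. -272.] 0.159;[ 131. -300.] 0.16;[ 137. -258.] 0.144;[ 130. -280.] 0.162;[ 150. -252.] 0.087;[ 132.
[... 1882 characters left out ...]
 0.028;[ -55. -288.] 0.028;[ -54. -259.] 0.026;[ -57. -289.] 0.025;[ -56. -256.] 0.025;[ -59. -286.] 0.027;[ -59. -255.] 0.027;[ -62. -287.] 0.022;[ -60. -245.] 0.028;[ -64. -275.] 0.028;[ -52. -152.] 0.016;[ -65. -271.] 0.024;[ -54. -144.] 0.014;[ -68. -272.] 0.026;[ -56. -141.] 0.015;[ -71. -271.] 0.029;[ -59. -146.] 0.015;[ -73. -278.] 0.023;[ -74. -257.] 0.025;[ -77. -287.] 0.024;[ -77. -267.] 0.023;[ -81. -295.] 0.029;[ -81. -278.] 0.027;[ -83. -267.] 0.03;[ -85. -265.] 0.029;[ -75. -144.] 0.016;[ -90. -284.] 0.03;[ -93. -286.] 0.029;[ -96. -277.] 0.025;[ -98. -155.] 0.014;
cur in jig -0.3443272190005953 0.6277429937922971
(np.float64(0.6471082319474379), np.float64(-0.229631432125601))
```

Request:
{"api": "drive_tool", "payload": {
  "commands": [
    [[0,0,0,-0.017],[0,0,0,-0.017],[0,0,0,-0.017],[0,0,0,-0.0165],[0,0,0,0]]
  ],
  "grip": 0
}}

```text
time: 0.6
tool_pos: [0.1681, 0.5234, 0.2048]
ee_rot: [-2.111, 1.57, -1.998]
wrist_force: [0.7, -0.6, -0.5]
width: 0.0578
```

Request:
{"api": "drive_tool", "payload": {
  "commands": [
    [[0,-0.16,0.078,0],[0,-0.16,0.078,0],[0,-0.16,0.078,0],[0,-0.16,0.078,0],[0,-0.16,0.078,0],[0,-0.16,0.078,0],[0,-0.16,0.078,0],[0,-0.16,0.078,0],[0,-0.16,0.078,0],[0,-0.16,0.078,0],[0,-0.16,0.078,0],[0,-0.16,0.078,0],[0,-0.16,0.078,0],[0,-0.16,0.078,0],[0,-0.16,0.078,0],[0,-0.16,0.078,0],[0,-0.16,0.078,0],[0,-0.16,0.078,0],[0,-0.16,0.078,0],[0,-0.16,0.078,0]]
  ]
}}

```text
time: 2.6
tool_pos: [0.6468, -0.2287, 0.2049]
ee_rot: [2.31, 1.57, 2.421]
wrist_force: [0.1, 0.3, 0.5]
width: 0.0005
```

Request:
{"api": "drive_tool", "payload": {
  "commands": [
    [[0,0,0,0],[0,0,0,0]]
  ]
}}

```text
time: 2.8
tool_pos: [0.6459, -0.2276, 0.2034]
ee_rot: [2.44, 1.567, 2.551]
wrist_force: [-0.4, 0.9, -0.2]
width: 0.0004
```

```bash
cat >> h.py <<'E'
def cap(n):
    from bench import imaging
    import itertools
    for k in("top","side"):
        s=imaging.snapshot(k);np.savez(f"{k}{n}.npz",**s)
        a=s["pixels"][:,:,::-1]
        a=a[140:270,255:435] if k=="top" else a[130:350,270:470]
        f=4.4 if k=="top" else 2.7
        cv2.imwrite(f"pics/{k}{n}.png",cv2.resize(a,None,fx=f,fy=f,interpolation=cv2.INTER_CUBIC))
def jig(p):
    x=(.5815,-.061,.114);d=np.array(p[:2])-x[:2];c,s=np.cos(x[2]),np.sin(x[2])
    return np.round([(c*d[0]+s*d[1])*1e3,(-s*d[0]+c*d[1])*1e3,p[2]*1e3],1)
E
python3 - <<'E'
from h import *
from bench import robot
o=robot.get_obs();print(jig(o["tool_pos"]),o["time"],o["ee_rot"],o["joint_positions"],o["width"])
cap(1)
E
```

```text
[  45.  -172.9  203.4] 2.8 [2.44020541 1.5672009  2.55057982] [-4.21868353e-01  3.97953716e-01  9.98518394e-01  6.14951772e-04
  1.74866463e+00 -2.10293135e+00] 0.0003912262102401338
```

View pics/side1.png

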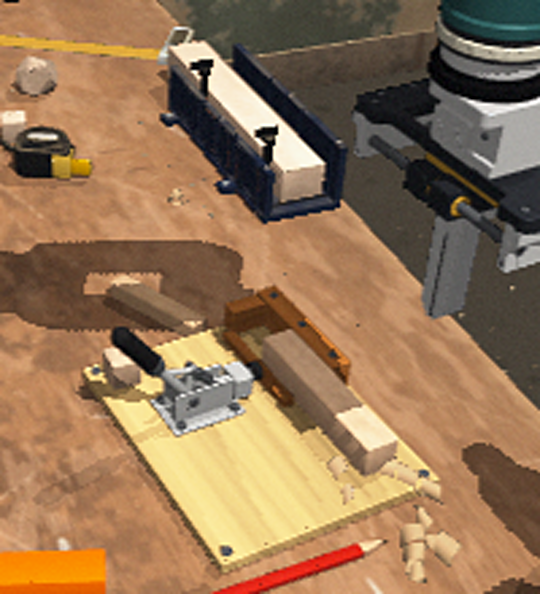

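Request:
{"api": "drive_tool", "payload": {
  "commands": [
    [[0.1,0,0,0],[0.12,0,0,0],[0.12,0,0,0],[0.12,0,0,0],[0.1,0,0,0],[0.08,0,0,0],[0.04,0,0,0],[0.02,0,0,0],[0,0,0,0]]
  ]
}}

```text
time: 3.8
tool_pos: [0.6462, -0.2265, 0.0312]
ee_rot: [-0.338, 1.57, -0.224]
wrist_force: [-0.8, -0.4, 0.0]
width: 0.0009
```

```bash
python3 - <<'E'
from h import *
from bench import robot
o=robot.get_obs();print(jig(o["tool_pos"]),o["time"],o["ee_rot"],o["wrist_force"])
cap(2)
E
```

```text
[  45.5 -171.7   31.2] 3.8 [-0.33783654  1.57013707 -0.22393153] [-0.82204701 -0.44343797  0.00100113]
```

View pics/side2.png

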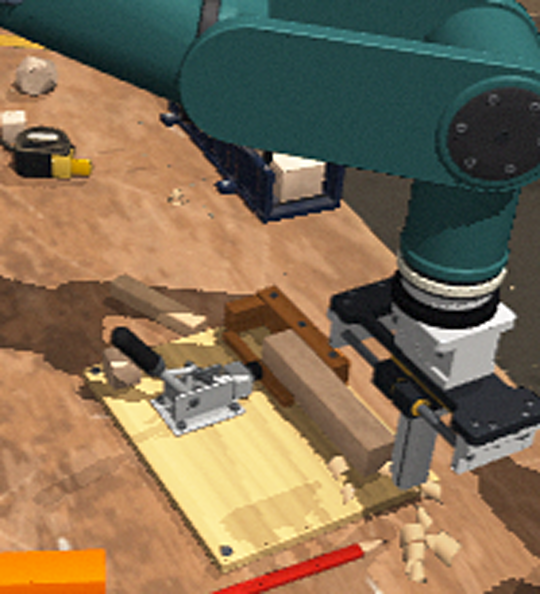

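Request:
{"api": "drive_tool", "payload": {
  "commands": [
    [[0.012,0.02,0,0],[0,0.02,0,0],[0,0.02,0,0],[0,0.012,0,0],[0,0.012,0,0],[0,0.012,0,0],[0,0.012,0,0],[0,0.012,0,0],[0,0.012,0,0],[0,0.012,0,0],[0,0.012,0,0],[0,0.012,0,0],[0,0.012,0,0],[0,0.012,0,0],[0,0.012,0,0],[0,0.012,0,0],[0,0.012,0,0]]
  ]
}}

```text
time: 5.6
tool_pos: [0.6397, -0.1703, 0.0275]
ee_rot: [-0.099, 1.571, 0.014]
wrist_force: [-0.1, -1.5, 0.2]
width: 0.0003
```

```bash
python3 - <<'E'
from h import *
from bench import robot
o=robot.get_obs();print(jig(o["tool_pos"]),o["time"],o["ee_rot"],o["wrist_force"])
cap(3)
E
```

```text
[  45.4 -115.2   27.5] 5.6 [-0.09946013  1.57068135  0.01380454] [-0.07176707 -1.46589738  0.18626271]
```

View pics/side3.png

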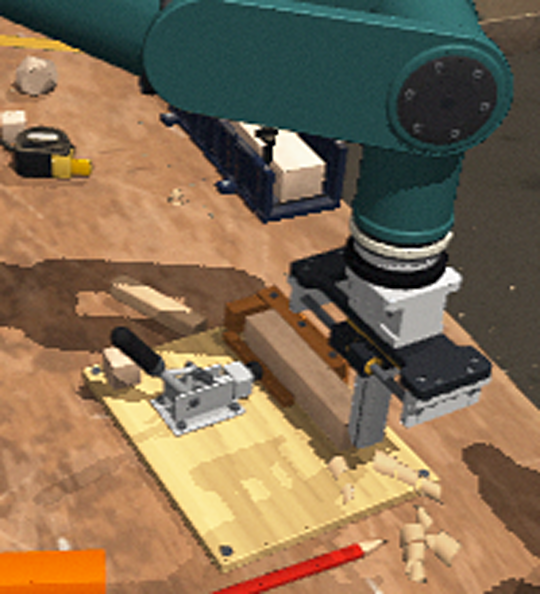

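Request:
{"api": "drive_tool", "payload": {
  "commands": [
    [[0,0.008,0,0],[0,0.008,0,0],[0,0.008,0,0],[0,0.008,0,0],[0,0.006,0,0],[0,0.004,0,0],[0,0,0,0]]
  ]
}}

```text
time: 6.4
tool_pos: [0.6385, -0.1597, 0.0274]
ee_rot: [1.861, 1.57, 1.975]
wrist_force: [0.3, -0.3, 0.4]
width: 0.0005
```

Request:
{"api": "drive_tool", "payload": {
  "commands": [
    [[0,0.004,0,0],[0,0.004,0,0],[0,0,0,0]]
  ]
}}

```text
time: 6.7
tool_pos: [0.6383, -0.1579, 0.0274]
ee_rot: [1.668, 1.57, 1.782]
wrist_force: [-1.3, -0.2, -0.2]
width: 0.0004
```

Request:
{"api": "drive_tool", "payload": {
  "commands": [
    [[0,0.004,0,0],[0,0.004,0,0],[0,0,0,0]]
  ]
}}

```text
time: 7.0
tool_pos: [0.6385, -0.1574, 0.0279]
ee_rot: [-1.215, 1.568, -1.102]
wrist_force: [-0.2, -4.0, 0.9]
width: 0.0003
```

Request:
{"api": "drive_tool", "payload": {
  "commands": [
    [[0,0.004,0,0],[0,0.004,0,0],[0,0,0,0]]
  ]
}}

```text
time: 7.3
tool_pos: [0.6387, -0.1573, 0.0284]
ee_rot: [-1.25, 1.565, -1.137]
wrist_force: [1.4, -8.4, -0.4]
width: 0.0005
```

Request:
{"api": "drive_tool", "payload": {
  "commands": [
    [[0,-0.02,0,0],[0,-0.04,0,0],[-0.05,-0.02,0,0],[-0.12,0,0,0],[-0.16,0,0,0],[-0.16,0,0,0],[-0.16,0,0,0],[-0.1,0,0,0],[0,0,0,0]]
  ]
}}

```text
time: 8.2
tool_pos: [0.6422, -0.1745, 0.222]
ee_rot: [-0.396, 1.56, -0.283]
wrist_force: [0.2, -0.5, 0.0]
width: 0.0002
```

Request:
{"api": "drive_tool", "payload": {
  "commands": [
    [[0,0.08,-0.12,0],[0,0.09,-0.15,0],[0,0.09,-0.15,0],[0,0.09,-0.15,0],[0,0.09,-0.15,0],[0,0.05,-0.12,0],[0,0,-0.04,0],[0,0,0,0],[0,0,0,0]]
  ]
}}

```text
time: 9.1
tool_pos: [0.4082, -0.0775, 0.2143]
ee_rot: [2.118, 1.57, 2.231]
wrist_force: [0.6, -0.1, -0.6]
width: -0.0
```

```bash
python3 - <<'E'
from h import *
from bench import robot
o=robot.get_obs();print(jig(o["tool_pos"]),o["time"],o["ee_rot"],o["wrist_force"])
cap(4)
E
```

```text
[-174.     3.4  214.3] 9.1 [2.11797765 1.57024297 2.23080986] [ 0.61164445 -0.09554224 -0.56234872]
```

View pics/side4.png

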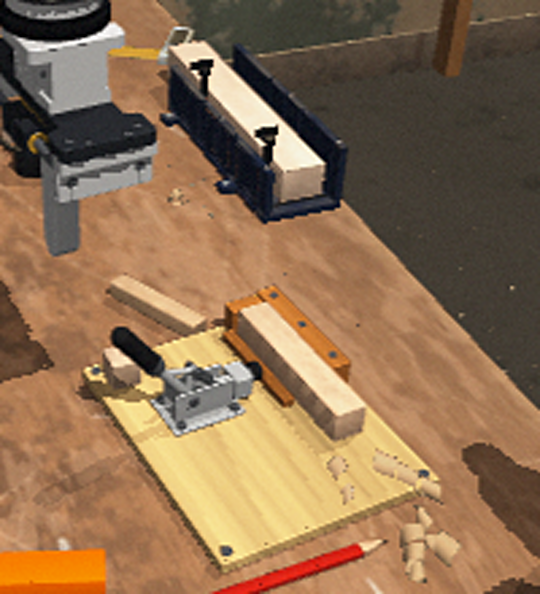

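View pics/top4.png

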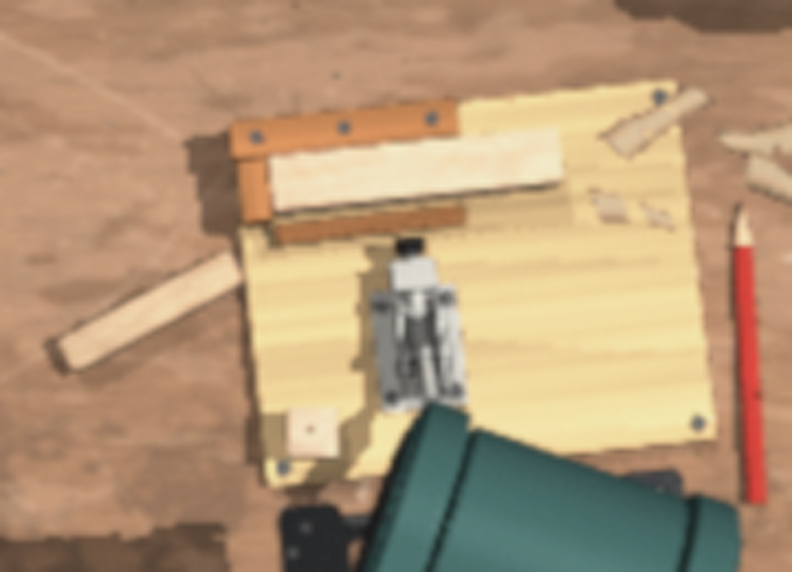

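Request:
{"api": "drive_tool", "payload": {
  "commands": [
    [[0.1,-0.012,0,0],[0.12,0,0,0],[0.12,0,0,0],[0.08,0,0,0],[0.02,0,0,0],[0,0,0,0],[0,0,0.04,0],[0,0,0.04,0],[0,0,0.03,0],[0,0,0,0]]
  ]
}}

```text
time: 10.2
tool_pos: [0.4369, -0.077, 0.1057]
ee_rot: [-0.301, 1.569, -0.187]
wrist_force: [0.8, -0.1, -0.5]
width: 0.0005
```

```bash
python3 - <<'E'
from h import *
from bench import robot
o=robot.get_obs();print(jig(o["tool_pos"]),o["time"],o["ee_rot"],o["wrist_force"])
cap(5)
E
```

```text
[-145.5    0.6  105.7] 10.2 [-0.30085009  1.56933901 -0.18681792] [ 0.75951021 -0.06740826 -0.49376042]
```

View pics/side5.png

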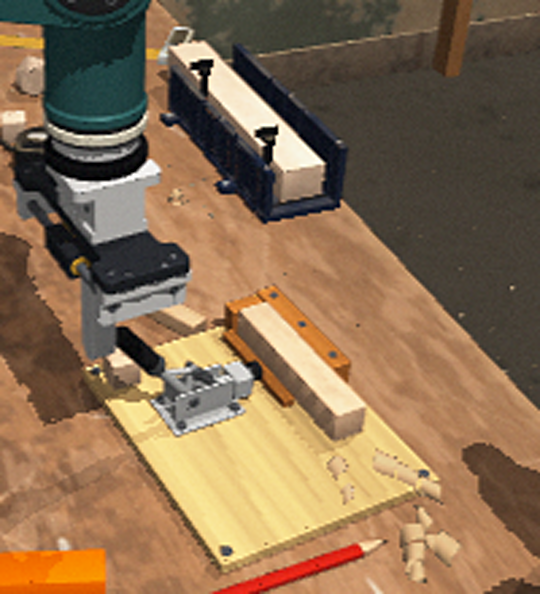

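Request:
{"api": "drive_tool", "payload": {
  "commands": [
    [[0,0,0.03,0],[0,0,0.03,0],[0,0,0.03,0],[0,0,0.03,0],[0,0,0.03,0],[0,0,0.03,0],[0,0,0.03,0],[0,0,0.03,0],[0,0,0.02,0],[0,0,0,0]]
  ]
}}

```text
time: 11.3
tool_pos: [0.5007, -0.0695, 0.1048]
ee_rot: [0.448, 1.57, 0.562]
wrist_force: [-0.3, 0.2, -0.7]
width: 0.0008
```

```bash
python3 - <<'E'
from h import *
from bench import robot
o=robot.get_obs();print(jig(o["tool_pos"]),o["time"],o["ee_rot"],o["wrist_force"])
cap(6)
E
```

```text
[-81.3   0.7 104.8] 11.3 [0.44830725 1.57038681 0.5619402 ] [-0.33952522  0.16029766 -0.65230377]
```

View pics/side6.png

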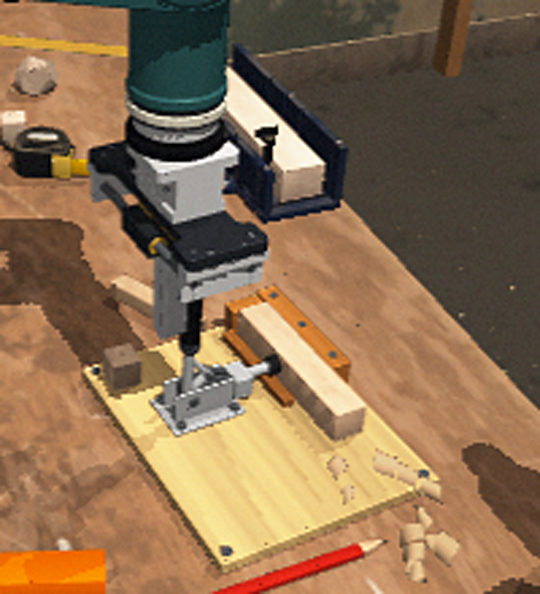

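Request:
{"api": "drive_tool", "payload": {
  "commands": [
    [[0.004,0,0.02,0],[0.004,0,0.02,0],[0.004,0,0.02,0],[0.004,0,0.02,0],[0.004,0,0.02,0],[0.004,0,0.02,0],[0.004,0,0.02,0],[0.004,0,0.02,0],[0.004,0,0.02,0]]
  ]
}}

```text
time: 12.3
tool_pos: [0.5447, -0.0644, 0.095]
ee_rot: [2.587, 1.57, 2.7]
wrist_force: [-2.4, -0.1, -0.3]
width: 0.0004
```

Request:
{"api": "drive_tool", "payload": {
  "commands": [
    [[0.004,0,0.02,0],[0.004,0,0.02,0],[0.004,0,0.02,0],[0.002,0,0.016,0],[0,0,0,0]]
  ]
}}

```text
time: 12.8
tool_pos: [0.5642, -0.0623, 0.0924]
ee_rot: [0.157, 1.57, 0.271]
wrist_force: [-0.3, 0.3, 0.1]
width: 0.0007
```

```bash
python3 - <<'E'
from h import *
from bench import robot
o=robot.get_obs();print(jig(o["tool_pos"]),o["time"],o["ee_rot"],o["wrist_force"])
cap(7)
E
```

```text
[-17.4   0.7  92.4] 12.8 [0.15699827 1.57020634 0.27050568] [-0.28111498  0.25135393  0.13552461]
```

View pics/side7.png

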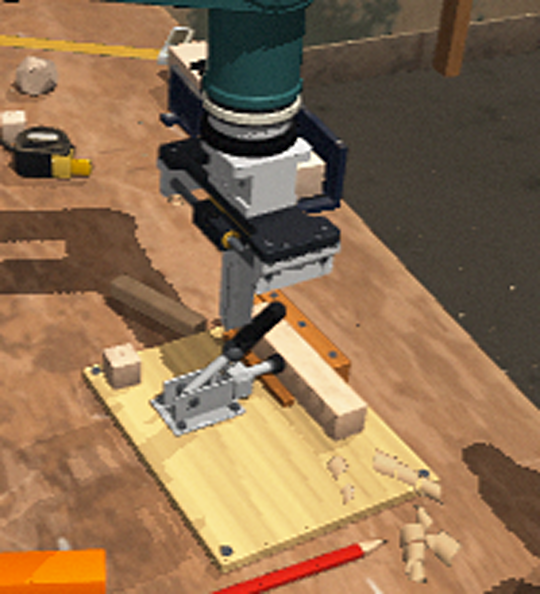

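Request:
{"api": "drive_tool", "payload": {
  "commands": [
    [[0,0,-0.06,0],[-0.04,0,-0.12,0],[-0.12,0,-0.16,0],[-0.12,0,-0.16,0],[-0.12,0,-0.16,0],[0,0,-0.16,0],[0,0,-0.08,0],[0,0,0,0],[0,0,0,0]]
  ]
}}

```text
time: 13.8
tool_pos: [0.3403, -0.0879, 0.1928]
ee_rot: [-0.275, 1.569, -0.162]
wrist_force: [0.4, 0.3, -0.7]
width: 0.0005
```

```bash
python3 - <<'E'
from h import *
from bench import robot
o=robot.get_obs();print(jig(o["tool_pos"]),o["time"],o["qvel"],o["wrist_force"])
cap(8)
a=dict(np.load("side8.npz"))["pixels"][220:350,290:450,::-1]; cv2.imwrite("pics/side8.png",cv2.resize(a,None,fx=4.6,fy=4.6,interpolation=cv2.INTER_CUBIC))
E
```

```text
[-242.7    0.7  192.8] 13.8 [ 0.01241227  0.03656636 -0.01584636 -0.00113556 -0.00112134 -0.00140551] [ 0.41279291  0.2746866  -0.70193851]
```

View pics/side8.png

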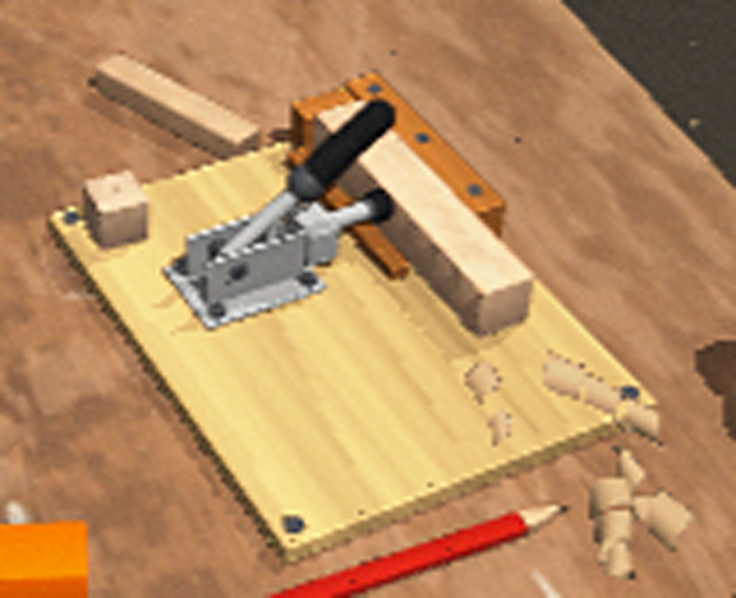

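View pics/top8.png

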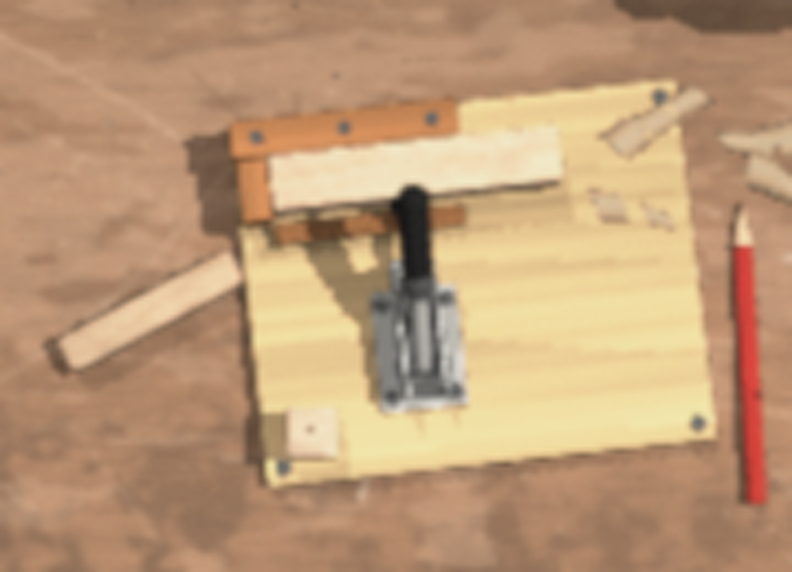

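Measure the lever angle and the bar position before handing in.

```bash
python3 - <<'E'
from h import *
t=dict(np.load("top8.npz"));s=dict(np.load("side8.npz"))
def ln(s,u,v):
    p=ray(s,u,v,0);q=ray(s,u,v,.2);return p,(q-p)/np.linalg.norm(q-p)
def two(a,b):
    p,d=ln(t,*a);q,e=ln(s,*b);k=np.linalg.lstsq(np.c_[d,-e],q-p,rcond=None)[0];return (p+d*k[0]+q+e*k[1])/2
j=jig(two(T((413,197)),S((382,114))))
print("tip",j,"angle from vertical",np.degrees(np.arctan2(j[0]+62,j[2]-34)))
print("bar top",[jig(ray(t,*T(k),.043)) for k in[(270,156),(273,209),(560,127),(563,182)]])
print("bar side",[jig(ray(s,*S(k),.043)) for k in[(478,302),(532,279)]])
print("fence/stop",[jig(ray(t,*T(k),.042)) for k in[(458,134),(268,157),(270,222)]])
d=np.abs(t["pixels"].astype(int)-dict(np.load("top0.npz"))["pixels"]).max(2)
print([(k,int((d[y0:y1,x0:x1]>40).sum())) for k,(x0,x1,y0,y1) in dict(stick=(266,309,195,225),pencil=(420,430,185,256),tape=(120,185,200,238),tin=(455,490,230,265),sand=(445,490,182,226),block=(318,334,230,246)).items()])
E
```

```text
tip [25.6  0.5 96.9] angle from vertical 54.32027195160937
bar top [array([63. , 75.1, 43. ]), array([32.9, 76.5, 43. ]), array([ 63. , -89.6,  43. ]), array([ 31.7, -87.9,  43. ])]
bar side [array([ 30.1, -93.1,  43. ]), array([ 64.1, -90.7,  43. ])]
fence/stop [array([ 65. , -31.9,  42. ]), array([62.8, 76.3, 42. ]), array([25.9, 78.9, 42. ])]
[('stick', 0), ('pencil', 0), ('tape', 0), ('tin', 0), ('sand', 0), ('block', 33)]
```

```bash
python3 -c "
from bench import robot
print(robot.close_job())"
```

```text
the job is handed in; nothing more can be done
None
```

I pushed the bar along the channel with the shut fingertips until it was home against the end stop. Then I pushed the lever over until it snapped into lock, drew the arm clear and handed the job in at about 14 s.

- **Bar:** At the stop it resisted with about 8 N and the tool stopped advancing. The last images put its head at jig y of about 75 mm and its tail at about -90 mm, which is home to within about 2–3 mm of measuring error.
- **Lever:** It measures 54.3° past upright (the locked position is 54°), and the force on the tool had dropped to zero before I pulled back.
- **Clamp and fence:** The images show the pad on the bar. The bar's far side measured 63–64 mm against the fence face at 65.5 mm, and that gap is also within measuring error.
- **Other things:** In the top view the stick, pencil, tape measure, tin and sanding block show no change. The small block's patch differed in 33 pixels; it stands at the same place, and I put that down to the lever's shadow having moved off it.

No check failed. The wrist force stayed at about 8.5 N or less in every reading.

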